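# Clear, space and press the loose tile of the tea stand

### The arm

A 7-joint arm with a two-finger parallel gripper is mounted at the origin on the work surface. World frame = base frame: x ahead of the robot, y to its left, z up, the work surface at z = 0. Lengths are in m, angles in rad, forces in N, time in s.
With the tool pointing down it reaches from about 0.35 to 0.9 m from the base axis. Payload 8.1 kg.
Tool frame: the origin (TCP) lies at the very end of the fingers, on their centre line; the grasp point (between the pads) lies 19 mm behind it (ctrl.grip_point_offset is the distance from the TCP to the grasp point, in m); z points along the fingers, x is the direction in which the jaws open and shut, and the axes are right-handed (so a half turn about z gives the same grasp; the last joint's range is limited). The gripper opens to 85 mm and grips with 20 to 120 N. Pads are 22 mm wide; open, the fingers measure 114 mm over their backs; the gripper's body (76 mm by 85 mm) begins 54 mm behind the grasp point. The pads swing forward as they close: fully open they stand 13 mm farther back than shut.
Start: joints at [-1.309, 0.434, 0.025, 1.573, -0.012, 1.134, -0.075], TCP at [0.223, 0.584, 0.231] pointing down, gripper open.
Joint ranges: [-2.62, 2.62], [-0.44, 2.09], [-1.27, 1.32], [0.08, 2.57], [-1.32, 4.46], [0.12, 2], [-2.74, 2.74]. Speed limits (rad/s): [2.22, 2.22, 3.01, 3.01, 3.14, 3.14, 3.14].

### API

Orientations are given as a unit quaternion [w, x, y, z].
In Python, from plant import monitor, read_camera, workorder, outline_of, spot_point, ctrl gives the robot as it stands.
- The arm moves only by the tool carry_out, never from a script. Its argument "deltas" is a list that holds one entry, the list of rows, each a list of 7 numbers: the turn, a rotation vector about the world's x, y, z in degrees, then the shift along the world's x, y, z in mm, then the closure in counts, from 0 (fully open) to 255 (shut). A call has 1 to 20 rows; each row shifts and turns the commanded pose from where the row before left it; what a row does not reach is not made up. A row lasts 1/8 s, in which the tool goes at most 62.5 mm and 10.7 degrees, less where a joint would pass 70% of its speed; a pose out of reach is approached as far as the arm can. A call is refused whole if a number of a shift passes 62.5 or a number of a turn 10.7, either way. A call with a gripper value outside its range is refused whole. The fingers move at their own pace and stop on an object; "force" is the grip in N (left out, the last holds). Time passes only in rows, so rows that do not move let the fingers close. It gives the time, the measured TCP pose, the force and the opening at its end, in the units of the state.
- monitor.state(): the state, without advancing time (a new reading comes with each control period).
- read_camera(name): name is "scene" or "top" or "wrist"; returns a dict with "pixels" (480x640x3 uint8, blue, green, red), "intrinsics" (3x3 intrinsics, pixels), "k1" (the pictures are not rectified: a ray, as slopes to the right and down, at radius r is drawn at 1 + k1 r^2 times it, then the intrinsics apply), "R" (3x3) and "t" (3): a world point X has camera coordinates R X + t. Camera axes: x right, y down, z forward; pixel columns grow to the right and rows downward; lengths in m; the calibration is good to about 2 mm. A picture is of the moment at which its call begins. There is no depth.
- workorder.hand_in(): hands the job in, once; it reports no verdict.
Trained networks look in a picture, given as the dict that the camera call returned (one of the last four; its "shot" number tells which), for a name from the list of things; names that differ only in an ending like _2 or _b are one class to them, and where a whole thing is asked for, a point or a joint stands for the part that bears it (a point fixed in the world has none). Each returns a list of dicts, best first, with "confidence" (0 to 1); they miss things now and then, are a little off and sometimes report something else, mostly with a low value. They report only what shows in the picture. A call takes as long as a camera call. They do not tell look-alikes from the thing itself.
- outline_of(picture, name): "pixels" (480x640 bool, what is visible of it).
- spot_point(picture, name): "centre" ([x, y, z] in m, in world coordinates, good to about 4 mm: a listed point, or the origin of a listed thing).
The state is a dict: "t": time; "joint_positions": joint angles; "qd": joint speeds; "tau": joint torques, N m; "tcp_pos": TCP position; "orientation": TCP orientation; "wrist_force": force on the tool from outside, world axes, zero at the start; "ft_torque": the same for the moment, N m; "width": finger opening in m.
Only numpy, scipy, OpenCV 4.12 (cv2) and the standard library are available. Lean on these libraries where they do the work, as an engineer would, in place of code of your own. Each camera call takes 0.05 s, during which the arm holds its last target.

### The job

Hang the porcelain cup that stands on the loose middle tile of the tea stand by its handle on the hook, and let go of it. Then slide the wooden spacer down into the joint beside that tile that is wide enough for it, right to the bottom, and leave it standing there. Last, press the loose tile down until it is flush with the tiles on either side, and finish while still holding it pressed; leave the flask, caddy, spare cup and saucer where they are.

Things in the scene. Friction and masses are not known exactly. Their poses are not given: they have to be found in the camera images.
- stand: the tea stand: a plywood board fixed to the cubby floor, 120 (x) by 250 (y) by 12 mm thick, its top 12 mm above the cubby floor (z=0). Origin under its centre. Three terracotta tiles lie on it in a row along its y axis: the loose tile in the middle, one glued tile on either side.
- tile_top (a point): centre of the top face of the loose tile, which is 100 by 100 mm and 10 mm thick, centred on the stand, axes as the stand's. On springy pads it stands 5 mm proud: its top is 27 mm above the cubby floor, flush it is 22 mm. It moves only straight down, never sideways. At the start the cup stands on it.
- tile (a joint): how far the loose tile is pressed down, m: 0 = 5 mm proud, 0.005 = flush with its neighbours (a firm stop). It begins to sink at about 2.5 N, is flush at about 8.5 N, and springs back when let go.
- full_tile: glued tile 60 mm wide (stand's y), 100 mm long (x), 10 mm thick, fixed, its top 22 mm above the cubby floor. Origin under its centre, 87 mm from the stand's centre along y, on one side or the other; this leaves a joint of 7 mm beside the loose tile: too narrow for the spacer.
- cut_tile: glued tile cut down to 38 mm wide (stand's y), 100 mm long, 10 mm thick, fixed, top 22 mm above the cubby floor. Origin under its centre, 87 mm from the stand's centre along y, opposite the full tile; this leaves a joint 18 mm wide beside the loose tile, its middle line 59 mm from the stand's centre. The bottom of both joints is the board's top, 12 mm above the cubby floor.
- spacer_mid (a point): centre of the loose wooden spacer, an upright beech block 50 mm long (its x), 12 mm thick (its y), 56 mm tall (its z), the lowest 6 mm narrowed to 9 mm thick; 30 g. It stands on the cubby floor on its long narrow edge, centre 28 mm up; in the joint it stands with its length along the joint (the stand's x), centre 40 mm above the cubby floor.
- cup_mid (a point): centre, half-way up, of the loose porcelain cup on the loose tile: 60 mm outside diameter (foot 48 mm), 72 mm tall, wall 3.5 mm, about 160 g. The handle, of 8 mm round bar, stands out to the cup's +y in its y-z plane to 62 mm from the cup's axis; its opening runs from 30 to 54 mm from the axis and from 12 mm below to 26 mm above this point.
- hook_seat (a point): point on the hook's rod axis where a cup should hang; axes as the hook stand's. The level round rod, 8 mm thick, 180 mm above the cubby floor, runs along the stand's x axis from the post (55 mm to +x of this point) to 17 mm to -x of it, then turns up at 45 degrees; its tip is 31 mm to -x and 14 mm higher. A cup let go there swings down, handle uppermost.
- hook: the fixed steel hook stand; origin under the foot of its post, the hook points to its -x. Post 16 mm thick, 186 mm tall, on a foot disc 100 mm across and 12 mm high.
- cup: the cup of cup_mid; origin under its foot, handle to +y.
- spacer: the spacer of spacer_mid; origin at its underside.
- flask: bystander: green steel flask, 72 mm across, 246 mm tall, origin under its centre.
- caddy: bystander: plastic tea caddy, 84 by 104 mm, 112 mm tall, origin under its centre.
- spare_cup: bystander: a second cup like the first, standing on the cubby floor, origin under its foot.
- saucer: bystander: glass saucer, 130 mm across, 16 mm high, origin under its centre.
Things that resemble listed ones, but are neither listed nor needed, are in the scene too. What is shaped like the hook but turquoise is not meant. Leave any blue look-alike of the cup alone.

How it is judged:
By the outcome, as a careful person would: the job done as asked, in the order asked, and still so for the second after the job is handed in, while the arm keeps its last pose, push and grip.
It also fails if it takes over 61 s, if anything falls off the work surface, if the arm or the gripper's body presses on something with over 40 N, if the wrist force passes 120 N, or if a joint passes its speed limit or range.

## Working session

There is one attempt and no reset: what is moved stays moved. The work goes in short steps, Python scripts to look and compute and a tool call to move; the robot and the scene stay as the last step left them, time stands still between calls to the robot, and variables do not carry over. Pictures are saved under pics/ and viewed, and the job is handed in when it is done.

Besides the shell and the picture viewer there is one more tool, called by a JSON object that holds its "method" and its "body", one argument or row to a line. carry_out: Moves the arm, as the interface text tells. Its arguments: {"type":"object","properties":{"deltas":{"type":"array"},"force":{"type":"number"}},"required":["deltas"]}

```bash
ls -la; mkdir -p pics; cat > h.py <<'E'
import numpy as np, cv2
from plant import monitor, read_camera, workorder, outline_of, spot_point, ctrl
def proj(p,X):
    c=p["R"]@np.array(X,float)+p["t"]; s=c[:2]/c[2]; s=s*(1+p["k1"]*(s@s)); K=p["intrinsics"]
    return np.array([K[0,0]*s[0]+K[0,2],K[1,1]*s[1]+K[1,2]])
def ray(p,uv):
    K=p["intrinsics"]; d=np.array([(uv[0]-K[0,2])/K[0,0],(uv[1]-K[1,2])/K[1,1]]); s=d.copy()
    for _ in range(20): s=d/(1+p["k1"]*(s@s))
    R=p["R"]; o=-R.T@p["t"]; v=R.T@np.array([s[0],s[1],1]); return o,v/np.linalg.norm(v)
def atz(p,uv,z):
    o,v=ray(p,uv); return o+v*(z-o[2])/v[2]
E
python3 - <<'E'
from h import *
s=monitor.state()
print({k:np.round(v,3).tolist() for k,v in s.items()}, ctrl.grip_point_offset)
ims={}
for n in ["scene","top","wrist"]:
    p=read_camera(n); cv2.imwrite(f"pics/a_{n}.png",p["pixels"])
    print(n,np.round(p["R"],2).tolist(),np.round(-p["R"].T@p["t"],3),p["intrinsics"][0,0],p["k1"])
    for w in ["stand","tile_top","full_tile","cut_tile","spacer_mid","cup_mid","hook_seat","hook","cup","flask","caddy","spare_cup","saucer"]:
        r=spot_point(p,w); print(w,[(np.round(q["centre"],3).tolist(),round(q["confidence"],2)) for q in r])
E
```

```text
total 12
drwxr-xr-x  3 agent agent 4096 Dec  6 17:16 .
drwxr-xr-x 23 root  root  4096 Dec  6 17:16 ..
drwxr-xr-x  2 agent agent 4096 Dec  6 17:16 pics
{'t': 0.0, 'joint_positions': [-1.309, 0.435, 0.025, 1.574, -0.012, 1.134, -0.075], 'qd': [0.0, 0.0, 0.001, 0.0, 0.0, -0.0, 0.001], 'tau': [0.0, -67.048, 1.026, -31.62, 0.016, 0.013, -0.0], 'tcp_pos': [0.223, 0.583, 0.231], 'orientation': [0.001, 0.824, 0.567, -0.001], 'wrist_force': [0.093, 0.871, 0.32], 'ft_torque': [0.053, 0.023, -0.022], 'width': 0.086} 0.0187
scene [[0.72, 0.69, -0.01], [0.55, -0.58, -0.6], [-0.42, 0.43, -0.8]] [ 1.034 -0.472  0.954] 557.7370807288285 -0.016725918999487284
stand [([0.506, -0.027, -0.0], 0.83), ([0.604, 0.335, -0.001], 0.55)]
tile_top [([0.503, -0.036, 0.028], 0.89)]
full_tile [([0.513, 0.06, 0.013], 0.62), ([0.551, 0.345, 0.179], 0.54), ([0.511, -0.024, 0.026], 0.34)]
cut_tile [([0.504, -0.122, 0.014], 0.72)]
spacer_mid [([0.476, -0.3, 0.027], 0.6)]
cup_mid [([0.506, -0.026, 0.063], 0.91)]
hook_seat [([0.548, 0.346, 0.181], 0.86), ([0.729, 0.31, 0.181], 0.74)]
hook [([0.784, 0.312, -0.0], 0.94), (
[... 965 characters left out ...]
001], 0.46), ([0.513, -0.026, 0.06], 0.33), ([0.605, 0.34, 0.0], 0.3)]
hook [([0.605, 0.335, 0.002], 0.96), ([0.784, 0.315, 0.003], 0.89)]
cup [([0.362, 0.088, -0.003], 0.79), ([0.509, -0.024, 0.026], 0.68)]
flask [([0.698, -0.342, -0.004], 0.63), ([0.476, -0.298, 0.005], 0.42)]
caddy [([0.764, 0.071, -0.001], 0.56)]
spare_cup [([0.763, -0.116, -0.003], 0.78), ([0.478, -0.294, 0.006], 0.15)]
saucer [([0.391, 0.295, -0.0], 0.6)]
wrist [[0.36, 0.93, -0.0], [0.89, -0.34, 0.31], [0.29, -0.11, -0.95]] [0.149 0.612 0.375] 426.34499663716974 -0.0843763595616257
stand []
tile_top []
full_tile []
cut_tile []
spacer_mid []
cup_mid []
hook_seat []
hook []
cup []
flask []
caddy []
spare_cup []
saucer []
```

View pics/a_scene.png

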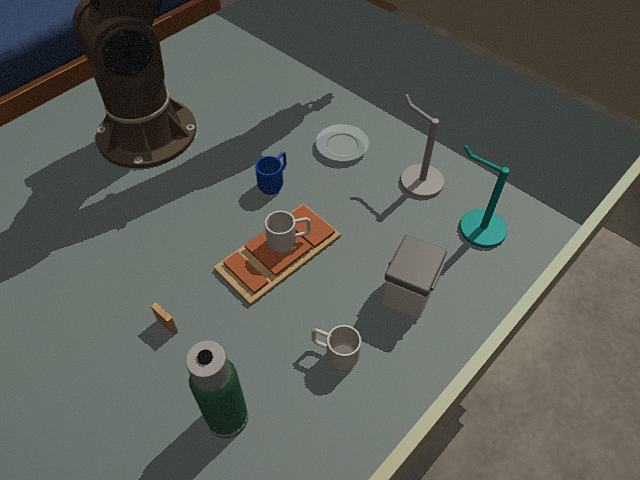

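View pics/a_top.png

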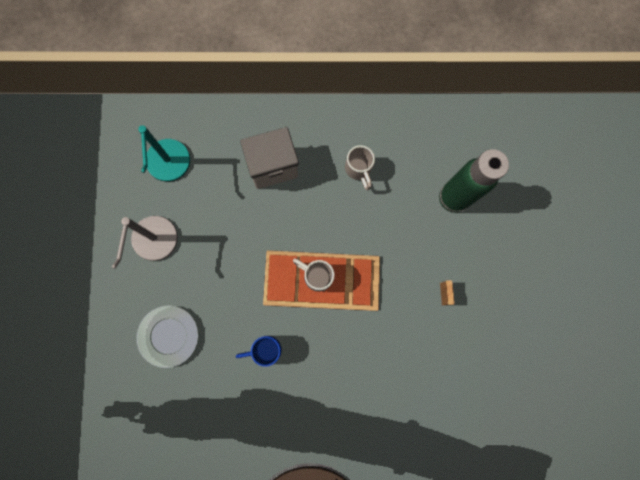

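View pics/a_wrist.png

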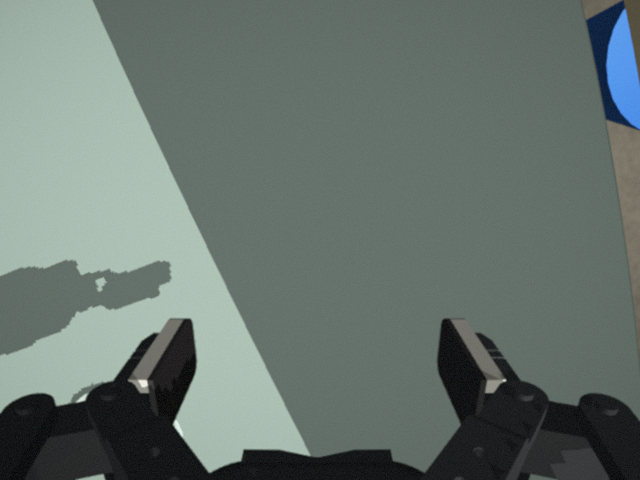

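The scene matches the list. The target cup is at about (320,275) in the top view, the grey hook at (150,240), and the turquoise and blue ones are decoys. The wide joint is on the −y side, at column 350 in the top view. I'll fit silhouette models to the outlines next, to get yaw and accurate positions.

```bash
cat > fit.py <<'E'
from h import *
from scipy.optimize import minimize
th=np.linspace(0,2*np.pi,25)[:-1]
def disc(r,z,x=0,y=0): return np.c_[x+r*np.cos(th),y+r*np.sin(th),0*th+z]
def box(x0,x1,y0,y1,z0,z1): return np.array([[x,y,z] for x in(x0,x1) for y in(y0,y1) for z in(z0,z1)])
def seg(a,b,r):
    u=np.random.RandomState(0).randn(80,3);u/=np.linalg.norm(u,axis=1)[:,None]; return np.r_[np.array(a)+u*r,np.array(b)+u*r]
M={}
M["stand"]=[box(-.06,.06,-.125,.125,0,.012)]
M["spacer"]=[np.r_[box(-.025,.025,-.006,.006,.006,.056),box(-.025,.025,-.0045,.0045,0,.006)]]
M["hook"]=[np.r_[disc(.05,0),disc(.05,.012)],np.r_[disc(.008,0),disc(.008,.186)],seg([0,0,.18],[-.072,0,.18],.004),seg([-.072,0,.18],[-.086,0,.194],.004)]
# cup: body + handle; z0=0 foot
h=[[0,.028,.066],[0,.058,.066],[0,.058,.020],[0,.026,.020]]
M["cup"]=[np.r_[disc(.024,0),disc(.030,.02),disc(.030,.072)]]+[seg(h[i],h[i+1],.004) for i in range(3)]
S=4
def crop(m):
    ys,xs=np.where(m); return xs.min()-20,ys.min()-20,xs.max()+20,ys.max()+20
def render(p,name,pose,c,z0):
    x,y,a=pose; R=np.array([[np.cos(a),-np.sin(a),0],[np.sin(a),np.cos(a),0],[0,0,1]])
    im=np.zeros(((c[3]-c[1])*S,(c[2]-c[0])*S),np.uint8)
    for P in M[name]:
        uv=np.array([proj(p,R@q+[x,y,z0]) for q in P]); uv=((uv+.5-np.array(c[:2]))*S-.5)
        hu=cv2.convexHull((uv*16).astype(np.int32)); cv2.fillConvexPoly(im,hu,1,shift=4)
    return im
def fit(views,name,p0,z0=0,hull=False):
    D=[]
    for p,m in views:
        c=crop(m); mm=m[c[1]:c[3],c[0]:c[2]].astype(np.uint8)
        mm=cv2.resize(mm*255,None,fx=S,fy=S,interpolation=cv2.INTER_LINEAR)
        mm=(mm>127).astype(np.uint8)
        if hull:
            pts=cv2.findNonZero(mm); hh=cv2.convexHull(pts); mm=cv2.fillConvexPoly(mm.copy(),hh,1)
        D.append((p,c,mm))
    def cost(q):
        q=[q[0]/1e3,q[1]/1e3,np.radians(q[2])]; t=0
        for p,c,mm in D:
            r=render(p,name,q,c,z0); t+=1-(r&mm).sum()/max(1,(r|mm).sum())
        return t/len(D)
    best=None
    for da in (-12,0,12):
        q0=np.array([p0[0]*1e3,p0[1]*1e3,p0[2]+da])
        r=minimize(cost,q0,method="Nelder-Mead",options=dict(initial_simplex=np.array([q0,q0+[6,0,0],q0+[0,6,0],q0+[0,0,12]]),xatol=.05,fatol=1e-5))
        if best is None or r.fun<best.fun: best=r
    return np.round(best.x,1),round(best.fun,3)
E
cat > a.py <<'E'
from fit import *
import pickle
init={"stand":(.508,-.03,-3,0),"cup":(.511,-.023,-30,.027),"hook":(.604,.336,-10,0),"spacer":(.476,-.3,0,0)}
P={n:read_camera(n) for n in("scene","top")}
O={}
for n,p in P.items():
    for k,i in init.items():
        r=outline_of(p,k)
        t=proj(p,[i[0],i[1],i[3]+.01]); 
        ok=[]
        for q in r:
            ys,xs=np.where(q["pixels"]); ok.append((round(np.hypot(xs.mean()-t[0],ys.mean()-t[1])),round(q["confidence"],2),len(xs)))
        print(n,k,ok)
        if r:
            j=min(range(len(r)),key=lambda j:ok[j][0]); O[n,k]=r[j]["pixels"]
pickle.dump((P,O),open("d.pkl","wb"))
for k,i in init.items():
    for vs in(("scene",),("top",),("scene","top")):
        v=[(P[n],O[n,k]) for n in vs if (n,k) in O]
        if v: print(k,vs,fit(v,k,i[:3],i[3],k=="stand"))
E
python3 a.py
```

```text
scene stand [(15, 0.58, 2862)]
scene cup [(11, 0.7, 1295), (69, 0.66, 962)]
scene hook [(74, 0.72, 1958), (13, 0.59, 1678)]
scene spacer [(6, 0.56, 327)]
top stand [(9, 0.73, 3275)]
top cup [(91, 0.69, 828), (4, 0.64, 806)]
top hook [(167, 0.7, 833), (5, 0.66, 2009), (83, 0.59, 1814)]
top spacer [(3, 0.61, 313)]
stand ('scene',) (array([507.5, -31.2,  -3.7]), np.float64(0.177))
stand ('top',) (array([510. , -33.3,  -3.4]), np.float64(0.031))
stand ('scene', 'top') (array([508.2, -32.9,  -3.8]), np.float64(0.111))
cup ('scene',) (array([511.2, -22.9, -31.3]), np.float64(0.066))
cup ('top',) (array([512.2, -24.7, -32.5]), np.float64(0.049))
cup ('scene', 'top') (array([512.2, -24.3, -32.4]), np.float64(0.073))
hook ('scene',) (array([604.6, 338. ,  -8.6]), np.float64(0.059))
hook ('top',) (array([606.8, 334.9,  -8.4]), np.float64(0.053))
hook ('scene', 'top') (array([606.2, 335.1,  -9.2]), np.float64(0.074))
spacer ('scene',) (array([ 4.784e+02, -2.977e+02, -3.000e-01]), np.float64(0.143))
spacer ('top',) (array([ 477.3, -300. ,    3.4]), np.float64(0.065))
spacer ('scene', 'top') (array([ 477.2, -298.6,    1.3]), np.float64(0.141))
```

{"method": "carry_out", "body": {
  "deltas": [
    [[0,0,-7.2,20.6,-43.4,0,0],[0,0,-7.2,20.6,-43.4,0,0],[0,0,-7.2,20.6,-43.4,0,0],[0,0,-7.2,20.6,-43.4,0,0],[0,0,-7.2,20.6,-43.4,0,0],[0,0,-7.2,20.6,-43.4,0,0],[0,0,-7.2,20.6,-43.4,0,0],[0,0,-7.2,20.6,-43.4,0,0],[0,0,-7.2,20.6,-43.4,0,0],[0,0,-7.2,20.6,-43.4,0,0],[0,0,-7.2,20.6,-43.4,0,0],[0,0,-7.2,20.6,-43.4,0,0],[0,0,-7.2,20.6,-43.4,0,0],[0,0,-7.2,20.6,-43.4,0,0],[0,0,0,0,0,0,0]]
  ],
  "force": 40
}}

```text
t: 4.47
tcp_pos: [0.5124, -0.0277, 0.2317]
orientation: [0.001, 0.961, -0.277, 0.001]
wrist_force: [-0.2, 0.1, -1.2]
width: 0.0854
```

```bash
cat > w.py <<'E'
from fit import *
import sys
tag=sys.argv[1]
p=read_camera("wrist"); s=monitor.state(); print(np.round(s["tcp_pos"],4),np.round(s["joint_positions"],3),np.round(s["wrist_force"],2),round(s["t"],2))
im=p["pixels"].copy()
init={"cup":(.512,-.024,-32,.027),"stand":(.509,-.0325,-3.6,0)}
for k,i in init.items():
    r=outline_of(p,k)
    print(k,[(round(q["confidence"],2),int(q["pixels"].sum())) for q in r])
    if r:
        m=r[0]["pixels"]
        if k=="cup": print(k,fit([(p,m)],k,i[:3],i[3]))
        if k=="cup": im[m]=im[m]//2+np.array([0,90,0],np.uint8)
    pass
for q in M["stand"][0]:
    a=np.radians(-3.6);R=np.array([[np.cos(a),-np.sin(a),0],[np.sin(a),np.cos(a),0],[0,0,1]])
    X=R@q+[.509,-.0325,0]; uv=proj(p,X)
    if abs(uv).max()<3000: cv2.circle(im,tuple(int(v) for v in uv),4,(255,0,255),1)
cv2.imwrite(f"pics/{tag}.png",im)
E
python3 w.py b_wrist
```

```text
[ 0.5117 -0.0253  0.2314] [-0.57   0.276  0.654  1.883 -0.192  1.046 -0.395] [ 0.31  0.61 -0.21] 4.53
cup [(0.97, 7094), (0.85, 7954)]
cup (array([510.5, -24.3, -32.2]), np.float64(0.027))
stand [(0.96, 16739)]
```

View pics/b_wrist.png

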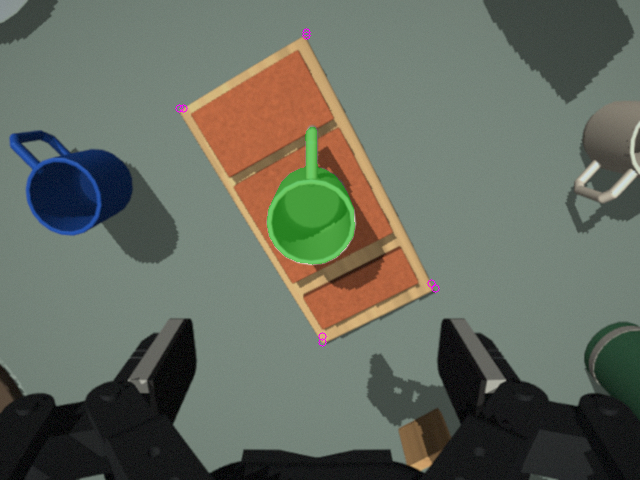

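The cup outline fits well, at about (0.511, −0.024) with yaw −32°. The handle, at (312,145), points between the jaws' sides. I'll descend and grip.

{"method": "carry_out", "body": {
  "deltas": [
    [[0,0,0,-0.5,0.5,-35,0],[0,0,0,0,0,-35,0],[0,0,0,0,0,-35,0],[0,0,0,0,0,-35,0],[0,0,0,0,0,-25,0],[0,0,0,0,0,-14,0],[0,0,0,0,0,0,0],[0,0,0,0,0,0,255],[0,0,0,0,0,0,255],[0,0,0,0,0,0,255],[0,0,0,0,0,0,255],[0,0,0,0,0,0,255]]
  ],
  "force": 40
}}

```text
t: 6.12
tcp_pos: [0.5115, -0.0231, 0.0526]
orientation: [-0.0, 0.962, -0.273, 0.001]
wrist_force: [0.4, 1.2, 2.3]
width: 0.058
```

{"method": "carry_out", "body": {
  "deltas": [
    [[0,0,0,0,0,10,255],[0,0,0,0,0,20,255],[0,0,0,0,0,30,255],[0,0,4.6,0,0,30,255],[0,0,4.6,0,0,27.4,255],[0,0,4.6,-2,20,0,255],[0,0,4.6,-3,35,0,255],[0,0,4.6,-4,45,0,255],[0,0,0,-5,50,0,255],[0,0,0,-5,50,0,255],[0,0,0,-5,50,0,255],[0,0,0,-4,45,0,255],[0,0,0,-2,30,0,255],[0,0,0,0,12.7,0,255],[0,0,0,0,0,0,255],[0,0,0,0,0,0,255]]
  ]
}}

```text
t: 8.12
tcp_pos: [0.4811, 0.3126, 0.1695]
orientation: [0.001, 0.997, -0.077, -0.0]
wrist_force: [-0.1, -0.2, -1.1]
width: 0.0581
```

```bash
cat > c.py <<'E'
from fit import *
import sys
tag=sys.argv[1]
s=monitor.state(); print(np.round(s["tcp_pos"],4),np.round(s["orientation"],3),np.round(s["joint_positions"],3),np.round(s["wrist_force"],2),round(s["t"],2),s["width"])
for n in sys.argv[2:]:
    p=read_camera(n); cv2.imwrite(f"pics/{tag}_{n}.png",p["pixels"])
    np.save(f"pics/{tag}_{n}.npy",p,allow_pickle=True)
E
python3 c.py c wrist scene top
```

```text
[0.4811 0.3126 0.1695] [ 0.001  0.997 -0.077 -0.   ] [-0.987  0.429  0.44   1.805 -0.218  0.957 -0.609] [-0.07 -0.24 -1.09] 8.12 0.058082468393103284
```

View pics/c_wrist.png

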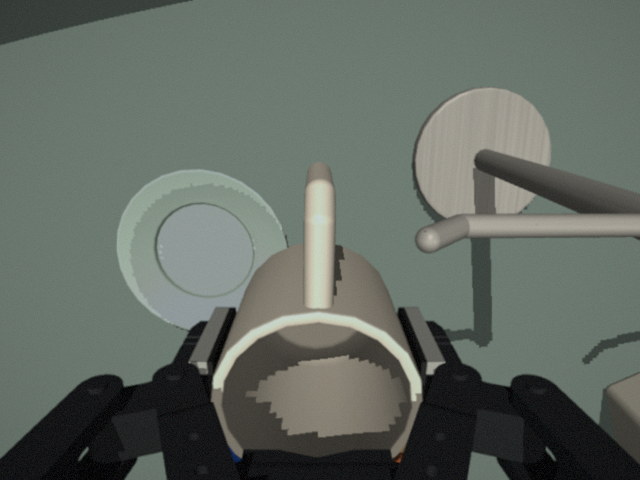

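View pics/c_scene.png

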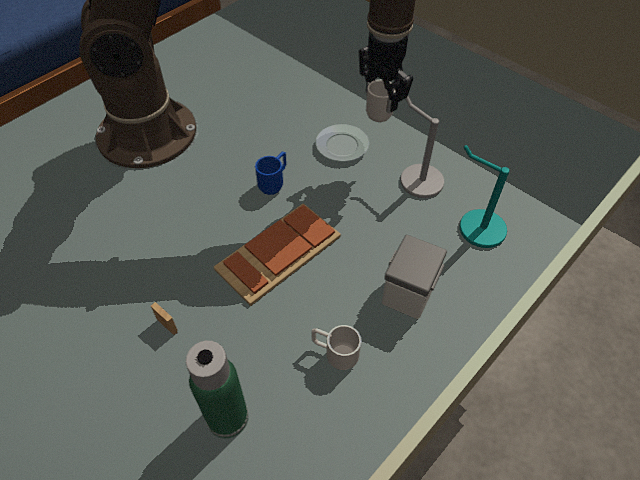

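```bash
cat > d.py <<'E'
from fit import *
p=np.load("pics/c_wrist.npy",allow_pickle=True).item(); im=p["pixels"].copy()
for uv in((480,226),(560,226),(630,226)): print(atz(p,uv,.18)*1e3)
print("tip",atz(p,(429,239),.194)*1e3)
def draw(name,x,y,a,z0,col):
    a=np.radians(a);R=np.array([[np.cos(a),-np.sin(a),0],[np.sin(a),np.cos(a),0],[0,0,1]])
    for P in M[name]:
        uv=np.array([proj(p,R@q+[x,y,z0]) for q in P]); cv2.polylines(im,[cv2.convexHull(uv.astype(np.int32))],True,col,1)
draw("hook",.606,.336,-9,0,(255,0,255))
draw("cup",.4811-.0002,.3126-.0012,-8.8,.1695+.010-.036,(0,255,0))
cv2.imwrite("pics/d.png",im)
E
python3 d.py
```

```text
[540.28162549 344.56344679 180.        ]
[567.54549903 340.43124605 180.        ]
[592.93468594 336.61852905 180.        ]
tip [520.01001276 347.72373395 194.        ]
```

View pics/d.png

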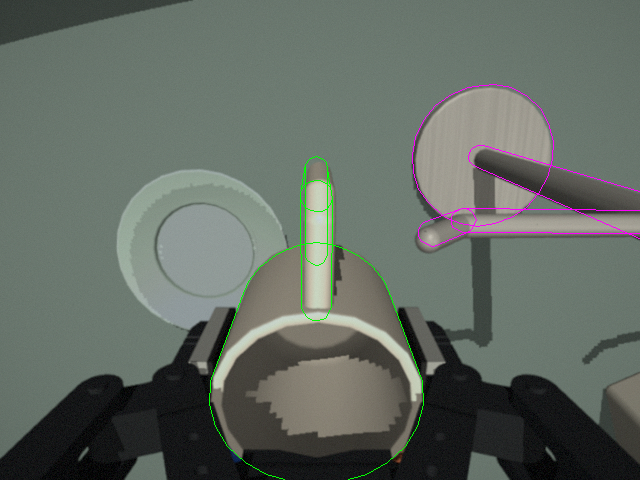

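The overlay agrees with the picture: the tip is at (429,239) and the handle is in line with the rod. I'll slide it on along the rod.

{"method": "carry_out", "body": {
  "deltas": [
    [[0,0,0,6,-0.5,0,255],[0,0,0,8,-1.2,0,255],[0,0,0,8,-1.2,0,255],[0,0,0,8,-1.2,0,255],[0,0,0,8,-1.2,0,255],[0,0,0,8,-1.2,0,255],[0,0,0,8,-1.2,0,255],[0,0,0,7,-1.2,0,255],[0,0,0,3.5,-0.5,0,255],[0,0,0,0,0,0,255],[0,0,0,0,0,0,255]]
  ]
}}

```text
t: 9.65
tcp_pos: [0.5451, 0.3052, 0.1697]
orientation: [-0.0, 0.997, -0.076, -0.0]
wrist_force: [-0.4, 0.7, -1.3]
width: 0.058
```

```bash
python3 c.py e wrist
```

```text
[0.5451 0.3052 0.1697] [-0.     0.997 -0.076 -0.   ] [-0.891  0.509  0.437  1.675 -0.246  1.012 -0.522] [-0.43  0.75 -1.29] 9.65 0.05801514484811443
```

View pics/e_wrist.png

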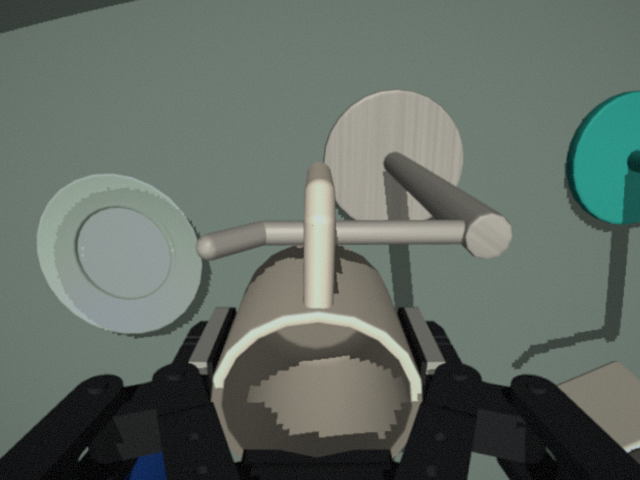

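The rod runs through the handle opening: the handle bar at (318,235) crosses over it. I'll lower until the handle rests.

{"method": "carry_out", "body": {
  "deltas": [
    [[0,0,0,0,0,-6,255],[0,0,0,0,0,-6,255],[0,0,0,0,0,-4,255],[0,0,0,0,0,-2,255],[0,0,0,0,0,0,255]]
  ]
}}

```text
t: 10.32
tcp_pos: [0.5454, 0.305, 0.1516]
orientation: [0.0, 0.997, -0.076, -0.0]
wrist_force: [0.4, -0.7, -1.5]
width: 0.0579
```

{"method": "carry_out", "body": {
  "deltas": [
    [[0,0,0,0,0,-1.5,255],[0,0,0,0,0,-1.5,255],[0,0,0,0,0,0,255]]
  ]
}}

```text
t: 10.7
tcp_pos: [0.5454, 0.3051, 0.1487]
orientation: [0.0, 0.997, -0.076, 0.0]
wrist_force: [-0.5, 0.2, -1.1]
width: 0.0583
```

{"method": "carry_out", "body": {
  "deltas": [
    [[0,0,0,0,0,-1,255],[0,0,0,0,0,-1,255],[0,0,0,0,0,0,255]]
  ]
}}

```text
t: 11.08
tcp_pos: [0.5456, 0.3052, 0.1478]
orientation: [-0.0, 0.997, -0.076, 0.0]
wrist_force: [-2.9, -1.3, 8.1]
width: 0.0582
```

It touches at TCP z ≈ 0.148, as expected. I'll ease up a little, open and withdraw straight up.

{"method": "carry_out", "body": {
  "deltas": [
    [[0,0,0,0,0,1,255],[0,0,0,0,0,0,70],[0,0,0,0,0,0,50],[0,0,0,0,0,0,0],[0,0,0,0,0,0,0],[0,0,0,0,0,5,0],[0,0,0,0,0,15,0],[0,0,0,0,0,25,0],[0,0,0,0,0,30,0],[0,0,0,0,0,30,0],[0,0,0,0,0,0,0]]
  ]
}}

```text
t: 12.45
tcp_pos: [0.547, 0.3055, 0.2565]
orientation: [-0.002, 0.997, -0.076, 0.002]
wrist_force: [-0.6, 0.1, -0.3]
width: 0.0855
```

```bash
python3 c.py f wrist scene
```

```text
[0.547  0.3055 0.2565] [-0.002  0.997 -0.076  0.002] [-0.911  0.434  0.468  1.567 -0.207  1.185 -0.556] [-0.57  0.15 -0.29] 12.45 0.0854791285717592
```

View pics/f_wrist.png

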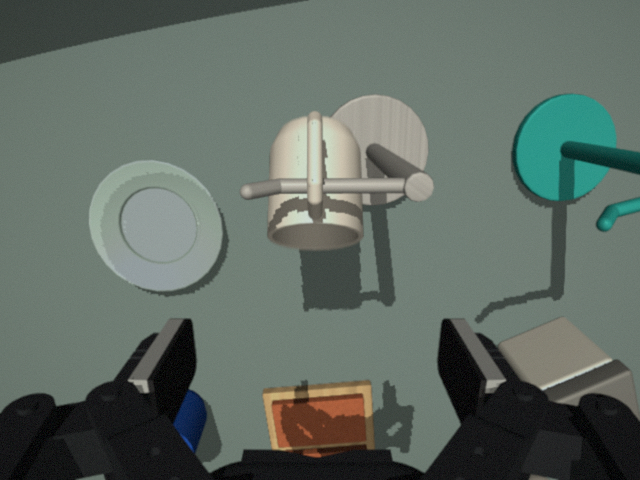

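View pics/f_scene.png

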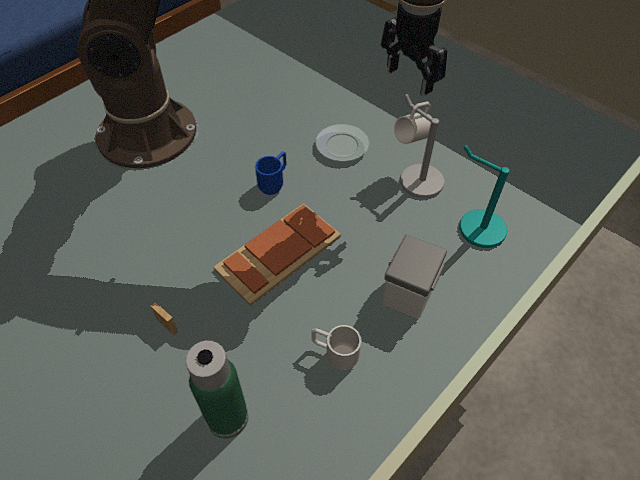

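The cup hangs from the grey hook, handle uppermost, with its body at (316,180) in the wrist view. Next is the spacer.

{"method": "carry_out", "body": {
  "deltas": [
    [[0,0,-6.6,-5.8,-25.4,0,0],[0,0,-6.6,-5.8,-50.4,0,0],[0,0,-6.6,-5.8,-50.4,0,0],[0,0,-6.6,-5.8,-50.4,0,0],[0,0,-6.6,-5.8,-50.4,0,0],[0,0,-6.6,-5.8,-50.4,0,0],[0,0,-6.6,-5.8,-50.4,0,0],[0,0,-6.6,-5.8,-50.4,0,0],[0,0,-6.6,-5.8,-50.4,0,0],[0,0,-6.6,-5.8,-50.4,0,0],[0,0,-6.6,-5.8,-50.4,-20,0],[0,0,-6.6,-5.8,-50.4,-20,0],[0,0,0,0,-25,-20,0],[0,0,0,0,0,0,0],[0,0,0,0,0,0,0]]
  ]
}}

```text
t: 14.42
tcp_pos: [0.4758, -0.2989, 0.1925]
orientation: [0.0, 0.72, -0.694, -0.001]
wrist_force: [-0.3, 0.3, 0.2]
width: 0.0856
```

```bash
cat > g.py <<'E'
from fit import *
p=read_camera("wrist"); s=monitor.state(); cv2.imwrite("pics/g_wrist.png",p["pixels"])
np.save("pics/g_wrist.npy",p,allow_pickle=True)
print(np.round(s["tcp_pos"],4),np.round(s["orientation"],3),np.round(s["joint_positions"],3),round(s["t"],2))
for k,i in {"spacer":(.477,-.2995,2,0),"stand":(.509,-.0325,-3.6,0)}.items():
    r=outline_of(p,k); print(k,[(round(q["confidence"],2),int(q["pixels"].sum())) for q in r])
    if r: print(fit([(p,r[0]["pixels"])],k,i[:3],i[3],k=="stand"))
E
python3 g.py
```

```text
[ 0.4762 -0.2986  0.1929] [-0.     0.72  -0.694 -0.   ] [-0.148  0.47   0.88   1.827 -0.417  1.041 -0.638] 14.47
spacer [(0.58, 1472)]
(array([ 474.8, -299.9,    2. ]), np.float64(0.042))
stand [(0.71, 14144)]Traceback (most recent call last):
  File "g.py", line 7, in <module>
    if r: print(fit([(p,r[0]["pixels"])],k,i[:3],i[3],k=="stand"))
                ~~~^^^^^^^^^^^^^^^^^^^^^^^^^^^^^^^^^^^^^^^^^^^^^^
  File "fit.py", line 29, in fit
    mm=cv2.resize(mm*255,None,fx=S,fy=S,interpolation=cv2.INTER_LINEAR)
cv2.error: OpenCV(4.12.0) /io/opencv/modules/imgproc/src/resize.cpp:4208: error: (-215:Assertion failed) !ssize.empty() in function 'resize'
```

View pics/g_wrist.png

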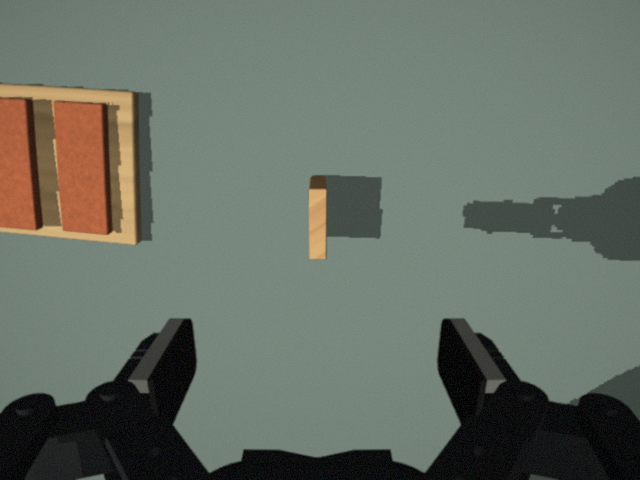

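The spacer at (318,220) is square to the jaws. I'll descend and grip high up on it.

{"method": "carry_out", "body": {
  "deltas": [
    [[0,0,0,0,-1,-35,0],[0,0,0,0,0,-40,0],[0,0,0,0,0,-40,0],[0,0,0,0,0,-30,0],[0,0,0,0,0,-16,0],[0,0,0,0,0,-7.4,0],[0,0,0,0,0,0,0],[0,0,0,0,0,0,255],[0,0,0,0,0,0,255],[0,0,0,0,0,0,255],[0,0,0,0,0,0,255],[0,0,0,0,0,0,255],[0,0,0,0,0,0,255]]
  ],
  "force": 35
}}

```text
t: 16.2
tcp_pos: [0.4759, -0.3008, 0.0245]
orientation: [-0.0, 0.72, -0.694, 0.0]
wrist_force: [0.6, 0.2, 3.9]
width: 0.0115
```

{"method": "carry_out", "body": {
  "deltas": [
    [[0,0,0,0,0,15,255],[0,0,0,0,0,25,255],[0,0,0,0,0,25,255],[0,0,-1.4,4,20,10.5,255],[0,0,-1.4,6,40,0,255],[0,0,-1.4,6,50,0,255],[0,0,-1.4,6,50,0,255],[0,0,0,5,35,0,255],[0,0,0,2.4,14.4,0,255],[0,0,0,0,0,0,255],[0,0,0,0,0,0,255]]
  ]
}}

```text
t: 17.58
tcp_pos: [0.5051, -0.0932, 0.1002]
orientation: [-0.0, -0.684, 0.729, -0.001]
wrist_force: [-0.4, -0.0, 0.1]
width: 0.0112
```

```bash
python3 c.py i wrist top scene
```

```text
[ 0.5051 -0.0932  0.1002] [-0.    -0.684  0.729 -0.001] [-0.534  0.533  0.862  2.041 -0.557  0.816 -0.977] [-0.43 -0.05  0.08] 17.57 0.011227748831987032
```

View pics/i_wrist.png

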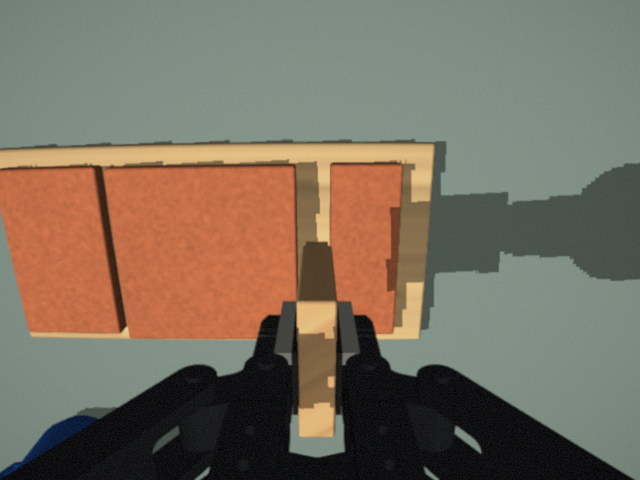

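View pics/i_scene.png

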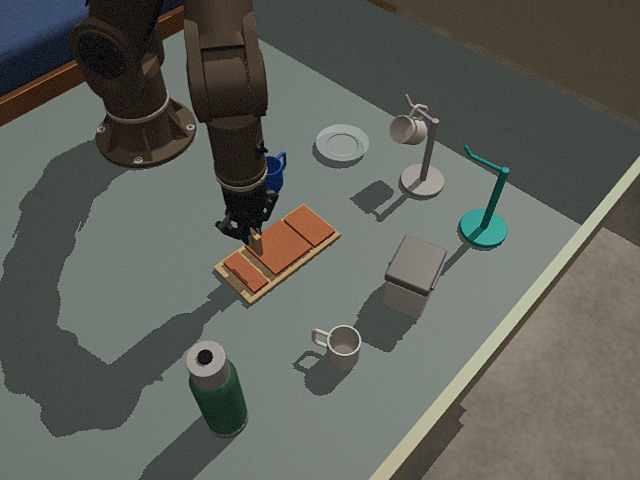

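```bash
cat > j.py <<'E'
from fit import *
p=np.load("pics/i_wrist.npy",allow_pickle=True).item(); im=p["pixels"]
c=im[150:310,270:350]; cv2.imwrite("pics/j.png",cv2.resize(c,None,fx=5,fy=3.7,interpolation=cv2.INTER_CUBIC))
hsv=cv2.cvtColor(im,cv2.COLOR_BGR2HSV)
# edges: terracotta mask boundaries per row
ter=((hsv[...,0]<10)|(hsv[...,0]>172))&(hsv[...,1]>130)
for v in range(170,300,10):
    r=ter[v]; l=[u for u in range(250,330) if r[u]]; q=[u for u in range(318,390) if r[u]]
    a=max(l) if l else None; b=min(q) if q else None
    print(v,a,b,np.round(atz(p,(a+.5,v),.027)[:2]*1e3,1),np.round(atz(p,(b-.5,v),.022)[:2]*1e3,1))
print("cam",-p["R"].T@p["t"])
for uv in((304,243),(329,243)): print("spacer bottom front",atz(p,uv,.0755)*1e3)
for uv in((298,302),(338,302)): print("spacer top front",atz(p,uv,.1315)*1e3)
E
python3 j.py
```

```text
170 293 331 [552.1 -84.9] [ 550.1 -103.7]
180 294 331 [546.9 -85. ] [ 544.9 -103.5]
190 294 331 [541.8 -84.6] [ 539.6 -103.2]
200 295 331 [536.5 -84.7] [ 534.2 -102.9]
210 295 331 [531.2 -84.3] [ 528.8 -102.6]
220 295 331 [525.8 -83.8] [ 523.3 -102.3]
230 295 331 [520.3 -83.4] [ 517.7 -102. ]
240 295 331 [514.8 -83. ] [ 512.  -101.7]
250 294 333 [509.2 -82. ] [ 506.1 -102.5]
260 295 333 [503.4 -82.1] [ 500.3 -102.2]
270 293 336 [497.7 -80.6] [ 494.2 -103.6]
280 296 336 [491.7 -81.7] [ 488.2 -103.3]
290 296 337 [485.7 -81.3] [ 482.  -103.5]
cam [ 0.58351327 -0.09811839  0.24352971]
spacer bottom front [528.64956108 -89.79669534  75.5       ]
spacer bottom front [ 527.99081796 -100.14884982   75.5       ]
spacer top front [529.07073732 -89.53186556 131.5       ]
spacer top front [ 528.32887125 -101.11434047  131.5       ]
```

View pics/j.png

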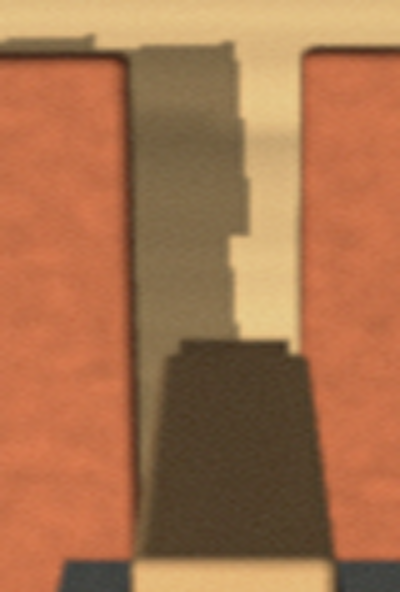

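The joint runs between columns 296 and 331 in the wrist view. Its middle is about 1.2 mm to +y of the spacer. I'll shift by that and go down to just above the tile.

{"method": "carry_out", "body": {
  "deltas": [
    [[0,0,0,0,0.5,-15,255],[0,0,0,0,0.5,-15,255],[0,0,0,0,0,-12,255],[0,0,0,0,0,-4,255],[0,0,0,0,0,0,255],[0,0,0,0,0,0,255]]
  ]
}}

```text
t: 18.48
tcp_pos: [0.5055, -0.0905, 0.0541]
orientation: [0.0, -0.685, 0.728, -0.0]
wrist_force: [-0.5, -0.6, -0.0]
width: 0.0114
```

```bash
python3 c.py k wrist; python3 - <<'E'
from fit import *
im=np.load("pics/k_wrist.npy",allow_pickle=True).item()["pixels"]
cv2.imwrite("pics/k2.png",cv2.resize(im[130:400,220:420],None,fx=3,fy=2.2,interpolation=cv2.INTER_CUBIC))
E
```

```text
[ 0.5055 -0.0905  0.0541] [ 0.    -0.685  0.728 -0.   ] [-0.478  0.597  0.783  2.074 -0.64   0.725 -0.913] [-0.46 -0.64 -0.03] 18.48 0.011413015729693216
```

View pics/k2.png

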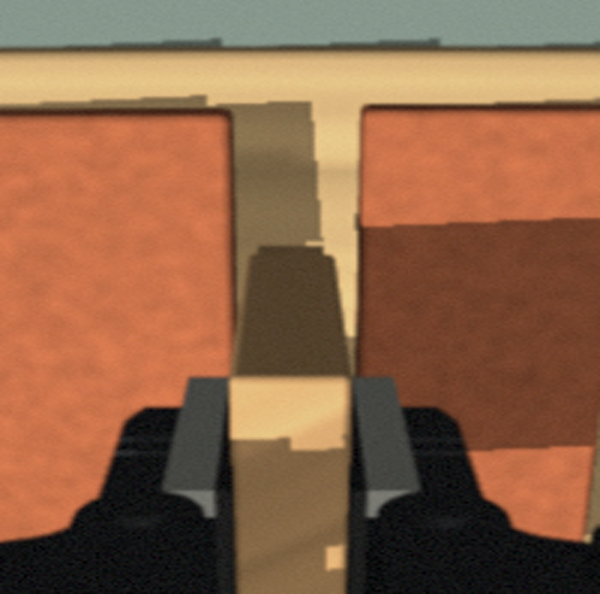

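The spacer foot is centred between columns 234 and 360 of the crop to within about 0.8 mm. I'll correct that and insert.

{"method": "carry_out", "body": {
  "deltas": [
    [[0,0,0,0,-0.8,0,255],[0,0,0,0,0,-4,255],[0,0,0,0,0,-4,255],[0,0,0,0,0,-4,255],[0,0,0,0,0,-3,255],[0,0,0,0,0,0,255]]
  ]
}}

```text
t: 19.27
tcp_pos: [0.505, -0.0911, 0.0386]
orientation: [-0.0, -0.685, 0.728, 0.0]
wrist_force: [-0.3, -0.5, 0.3]
width: 0.0117
```

{"method": "carry_out", "body": {
  "deltas": [
    [[0,0,0,0,0,-1,255],[0,0,0,0,0,-1,255],[0,0,0,0,0,0,255]]
  ]
}}

```text
t: 19.65
tcp_pos: [0.5052, -0.0911, 0.0368]
orientation: [-0.0, -0.685, 0.728, 0.0]
wrist_force: [0.3, -0.1, -0.5]
width: 0.0117
```

{"method": "carry_out", "body": {
  "deltas": [
    [[0,0,0,0,0,-0.6,255],[0,0,0,0,0,-0.6,255],[0,0,0,0,0,0,255]]
  ]
}}

```text
t: 20.02
tcp_pos: [0.5053, -0.0912, 0.0364]
orientation: [0.0, -0.685, 0.728, 0.0]
wrist_force: [-4.1, 1.3, 14.0]
width: 0.0115
```

It touches bottom at TCP z 0.0365, exactly the depth expected. I'll release and rise.

{"method": "carry_out", "body": {
  "deltas": [
    [[0,0,0,0,0,0.6,255],[0,0,0,0,0,0.2,255],[0,0,0,0,0,0,200],[0,0,0,0,0,0,170],[0,0,0,0,0,0,150],[0,0,0,0,0,4,150],[0,0,0,0,0,10,150],[0,0,0,0,0,20,150],[0,0,0,0,0,30,150],[0,0,0,0,0,30,150],[0,0,0,0,0,0,255],[0,0,0,0,0,0,255]]
  ]
}}

```text
t: 21.52
tcp_pos: [0.505, -0.0908, 0.1304]
orientation: [0.0, -0.685, 0.728, 0.0]
wrist_force: [-1.0, -0.7, 0.0]
width: 0.0004
```

```bash
python3 c.py l wrist scene
```

```text
[ 0.505  -0.0908  0.1304] [ 0.    -0.685  0.728  0.   ] [-0.577  0.491  0.909  2.014 -0.506  0.876 -1.02 ] [-0.95 -0.7   0.04] 21.52 0.00044790777972823005
```

View pics/l_wrist.png

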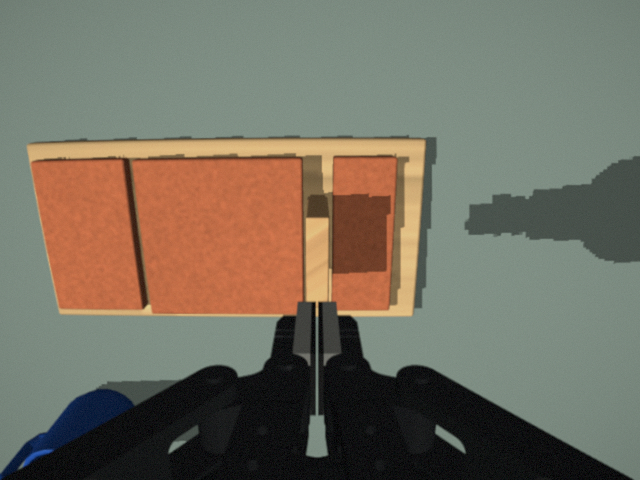

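View pics/l_scene.png

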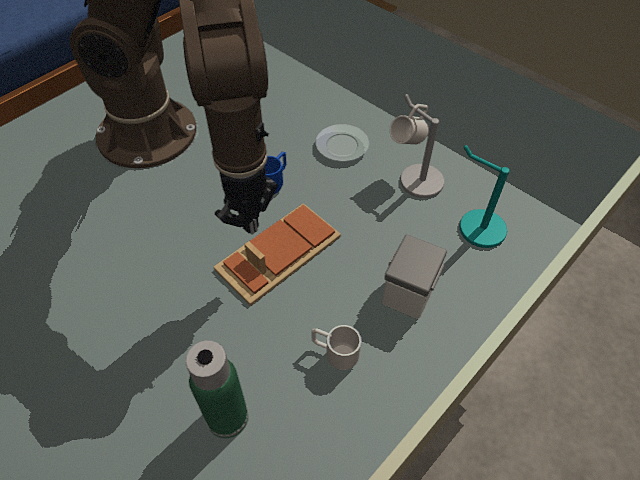

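The spacer stands upright in the wide joint and the cup still hangs. Now I'll press the tile with the shut fingers.

{"method": "carry_out", "body": {
  "deltas": [
    [[0,0,0,1,20,0,255],[0,0,0,2,30,0,255],[0,0,0,0,10.5,-10,255],[0,0,0,0,0,-25,255],[0,0,0,0,0,-30,255],[0,0,0,0,0,-20,255],[0,0,0,0,0,-11,255],[0,0,0,0,0,-4,255],[0,0,0,0,0,-1,255],[0,0,0,0,0,0,255]]
  ]
}}

```text
t: 22.88
tcp_pos: [0.5086, -0.0307, 0.0299]
orientation: [0.0, -0.685, 0.728, -0.0]
wrist_force: [-0.1, -0.1, 0.3]
width: 0.0
```

{"method": "carry_out", "body": {
  "deltas": [
    [[0,0,0,0,0,-1.5,255],[0,0,0,0,0,-1.5,255],[0,0,0,0,0,-1.5,255],[0,0,0,0,0,-1.5,255],[0,0,0,0,0,-1,255],[0,0,0,0,0,0,255]]
  ]
}}

```text
t: 23.62
tcp_pos: [0.5085, -0.0305, 0.0227]
orientation: [0.0, -0.685, 0.728, -0.0]
wrist_force: [-1.3, 0.8, 7.6]
width: -0.0003
```

{"method": "carry_out", "body": {
  "deltas": [
    [[0,0,0,0,0,-0.6,255],[0,0,0,0,0,-0.6,255],[0,0,0,0,0,0,255]]
  ]
}}

```text
t: 24.0
tcp_pos: [0.5085, -0.0305, 0.0221]
orientation: [0.001, -0.685, 0.728, 0.0]
wrist_force: [-4.0, 1.3, 17.8]
width: -0.0001
```

{"method": "carry_out", "body": {
  "deltas": [
    [[0,0,0,0,0,0,255],[0,0,0,0,0,0,255],[0,0,0,0,0,0,255],[0,0,0,0,0,0,255]]
  ]
}}

```text
t: 24.5
tcp_pos: [0.5085, -0.0305, 0.022]
orientation: [0.001, -0.685, 0.728, 0.0]
wrist_force: [-3.3, 0.4, 16.0]
width: -0.0002
```

```bash
python3 c.py m wrist scene top
```

```text
[ 0.5085 -0.0305  0.022 ] [ 0.001 -0.685  0.728  0.   ] [-0.557  0.641  0.729  2.101 -0.709  0.66  -0.971] [-3.31  0.38 16.01] 24.5 -0.0001669030187695707
```

View pics/m_wrist.png

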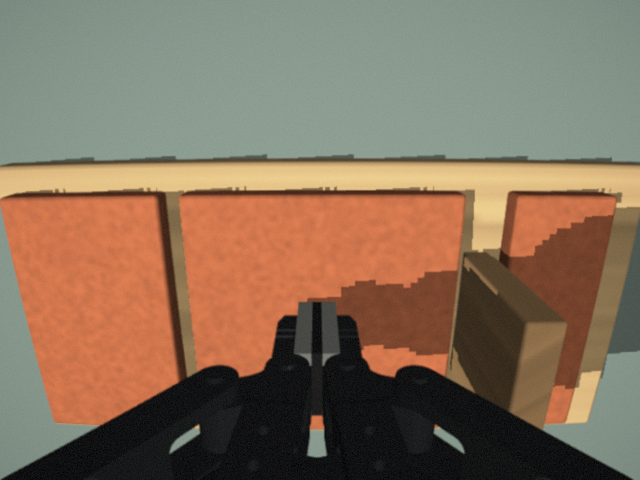

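View pics/m_scene.png

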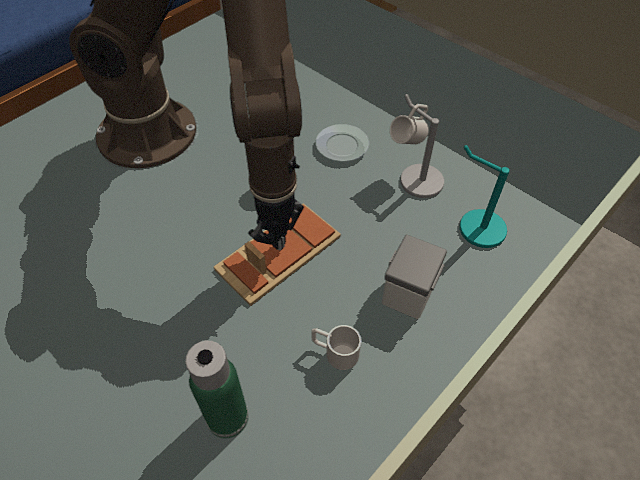

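View pics/m_top.png

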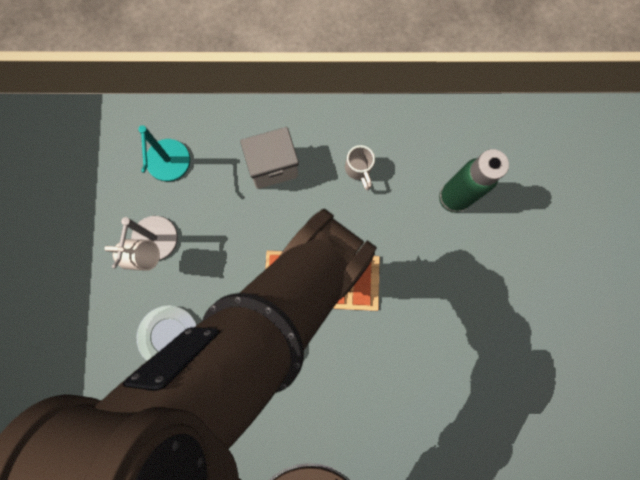

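```bash
python3 -c "
from plant import workorder; print(workorder.hand_in())"
```

```text
the job is handed in; nothing more can be done
None
```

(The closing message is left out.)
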